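Pack the trim router's accessories into the foam tray

TASK

Put the trim router's four accessories back in the foam-lined tray: the open-ended collet spanner, the edge guide, the flanged guide bush and the dust nozzle, each lying flat on the yellow floor of the recess that is cut to its outline. Leave the ring spanner and the loose hose coupling where they are, they belong to the bench.

Things in the scene. Friction and masses are not known exactly. Their poses are not given: they have to be found in the camera images.
- collet_spanner: Flat steel open-ended spanner, 120 mm long (x from -60 to 60), 8 thick, lying flat. Handle 14 wide; open jaw at the +x end, 34 wide over its two prongs, 17 between them, widening from x = +16. Origin: underside, mid-length, on the centre line; x towards the jaw, z up. 70 g, centre of mass near x = +10 mm.
- edge_guide: Edge guide: upright steel and black plastic fence 100 mm long (x), 12 thick (y -6 to 6), 32 high, its plastic notched in the middle up to z = 14. From its middle a flat steel arm 20 wide, 4 thick lies on the table to y = +48, with a black wing knob (14 across, top at z = 20) at y = +40. Origin: underside of the fence, at its middle; z up. Grip the fence across its thickness. 140 g.
- guide_bush: Steel template guide bush standing on its flange: flat round flange 50 mm across and 4 mm thick, with a round collar 27 mm across above it; 24 mm high in all. Origin: centre of the flange's underside; z is the axis, up. 90 g.
- dust_nozzle: Grey plastic dust nozzle standing on its foot: a rectangular foot plate 56 mm (x) by 44 mm (y) and 6 mm thick with two brass screws, and in its middle an upright round spout 34 mm across (a bead 36 mm across 40 to 43 mm up), 52 mm high in all. Origin: centre of the foot's underside; z up. 60 g.
- ring_spanner: Not part of the router's set, leave it: steel ring spanner 150 mm long with a closed round ring, 26 mm across, at both ends, 8 mm thick, lying flat. Origin: underside, mid-length; x along it.
- hose_coupling: Not part of the router's set, leave it: grey plastic round hose coupling without foot plate, 37 mm across below, 34 mm above, with a 46 mm collar between, 54 mm high, standing upright. Origin: centre of its underside.
- recess_spanner: Black foam module, 150 (x) x 82 (y) x 26 mm high, one of four in any order in a fixed plywood tray (rim 34 mm above the table). Origin: centre of its underside. Recess floor (yellow) at z = 16 mm, foam top at 26. Takes the collet spanner, origin over origin, jaw to +x: handle slot 30 wide from x = -68 to -22, finger scoop 66 wide to x = +22, jaw pocket 50 wide to x = +68. The other way round it does not go in.
- recess_guide: Black foam module, 150 (x) x 82 (y) x 26 mm high, one of four in any order in a fixed plywood tray (rim 34 mm above the table). Origin: centre of its underside. Recess floor (yellow) at z = 16 mm, foam top at 26. T-shaped recess for the edge guide: fence slot x -58 to 58, y -35 to -7; arm pocket x -18 to 18, on to y = +35. The guide's place: its origin at x = 0, y = -21 mm, its arm to +y.
- recess_bush: Black foam module, 150 (x) x 82 (y) x 26 mm high, one of four in any order in a fixed plywood tray (rim 34 mm above the table). Origin: centre of its underside. Recess floor (yellow) at z = 16 mm, foam top at 26. Round recess for the guide bush, 67 mm across, centred on the origin.
- recess_nozzle: Black foam module, 150 (x) x 82 (y) x 26 mm high, one of four in any order in a fixed plywood tray (rim 34 mm above the table). Origin: centre of its underside. Recess floor (yellow) at z = 16 mm, foam top at 26. Rectangular recess for the dust nozzle, 72 (x) by 60 mm (y), centred on the origin; the foot's long side goes along x.
Things that resemble listed ones, but are neither listed nor needed, are in the scene too. Leave any blue look-alike of the recess_bush alone. What is shaped like the collet_spanner but green is not meant.

How it is judged (in metres and radians):
At the end, for the whole second after the job is handed in: Each of the four accessories lies flat (0.08 rad) on the floor of its own recess (within 3.5 mm), within 12 mm in x and y of its centred place, released and at rest; ring spanner and hose coupling are within 30 mm of where they were (x of collet_spanner in the frame of recess_spanner between -0.012 and 0.012 m and y of collet_spanner in the frame of recess_spanner between -0.012 and 0.012 m and z of collet_spanner in the frame of recess_spanner below 0.0195 m and angle between each of collet_spanner, edge_guide, guide_bush, dust_nozzle's own z axis and vertical below 0.08 rad and linear speed of each of collet_spanner, edge_guide, guide_bush, dust_nozzle, ring_spanner, hose_coupling below 0.02 m/s and angular speed of each of collet_spanner, edge_guide, guide_bush, dust_nozzle below 0.2 rad/s and x of edge_guide in the frame of recess_guide between -0.012 and 0.012 m and y of edge_guide in the frame of recess_guide between -0.033 and -0.009 m and z of edge_guide in the frame of recess_guide below 0.0195 m and x of guide_bush in the frame of recess_bush between -0.012 and 0.012 m and y of guide_bush in the frame of recess_bush between -0.012 and 0.012 m and z of guide_bush in the frame of recess_bush below 0.0195 m and x of dust_nozzle in the frame of recess_nozzle between -0.012 and 0.012 m and y of dust_nozzle in the frame of recess_nozzle between -0.012 and 0.012 m and z of dust_nozzle in the frame of recess_nozzle below 0.0195 m and distance of each of ring_spanner, hose_coupling from where it was at the start of the episode below 0.03 m); the robot touches nothing.
It fails at once if the ring spanner is taken away or knocked aside (moved more than 30 mm) (distance of ring_spanner from where it was at the start of the episode above 0.03 m).
It fails at once if the hose coupling is taken away or knocked aside (moved more than 30 mm) (distance of hose_coupling from where it was at the start of the episode above 0.03 m).
It also fails if it takes over 109 s, if anything falls off the work surface, if the arm or the gripper's body presses on something with over 40 N, if the wrist force passes 120 N, or if a joint passes its speed limit or range.

ROBOT

A 6-joint arm with a two-finger parallel gripper is mounted at the origin on the work surface. World frame = base frame: x ahead of the robot, y to its left, z up, the work surface at z = 0. Lengths are in mm, angles in rad, forces in N, time in s.
With the tool pointing down it reaches from about 275 to 750 mm from the base axis. Payload 10.2 kg.
Tool frame: the origin (TCP) lies between the finger pads; the fingertips stand 17 mm ahead of it and the grasp point (between the pads) lies 2 mm behind it; z points along the fingers, y is the line along which they close (so a half turn about z gives the same grasp; the last joint's range is limited). The gripper opens to 85 mm and grips with 20 to 120 N. Pads are 22 mm wide; open, the fingers measure 114 mm over their backs; the gripper's body (76 mm by 85 mm) begins 54 mm behind the grasp point. The pads swing forward as they close: fully open they stand 13 mm farther back than shut.
Start: joints at [-1.36, 0.313, 1.498, -0, 1.331, -0.223], TCP at [220.657, -476.384, 248.294] pointing down, gripper open.
Joint ranges: [-2.94, 2.94], [-0.97, 2.17], [0.19, 2.56], [-1.23, 4.37], [0.02, 3.11], [-2.88, 2.88]. Speed limits (rad/s): [2.39, 2.39, 3.01, 3.14, 3.14, 3.14].

INTERFACE

Orientations are given as a unit quaternion [w, x, y, z].
In Python, from rig import * gives the robot as it stands.
- The arm moves only by the tool step_arm, never from a script. Its argument "commands" is text: rows parted by semicolons, each of 7 numbers parted by spaces: the opening, from 0 (shut) to 1 (fully open), then the shift along the tool's x, y, z in cm, then the turn, a rotation vector about the tool's x, y, z in rad. In form: hand x y z rx ry rz; .... A call has 1 to 20 rows; each row is the pose to reach, as a shift and turn from the pose commanded when the call began, along the tool's axes at that moment; what a row does not reach only later rows make up. A row lasts 1/12 s, in which the tool goes at most 41.7 mm and 7.16 degrees, less where a joint would pass 70% of its speed; a pose out of reach is approached as far as the arm can. A call with a gripper value outside its range is refused whole. The fingers move at their own pace and stop on an object; "newtons" is the grip in N (left out, the last holds). Time passes only in rows, so rows that repeat a pose let the fingers close. It gives the time, the measured TCP pose, the force, the opening and the grip force at its end, in the units of the state.
- sense(): the state, without advancing time (a new reading comes with each control period).
- capture(name): name is "scene" or "top" or "wrist"; returns the picture (400x640x3 uint8, red, green, blue); there is no depth.
- camera_model(name): a dict with "mtx" (3x3 intrinsics, pixels), "eye" and "rotation" of the camera in the world. Camera axes: x right, y down, z forward; pixel columns grow to the right and rows downward; lengths in mm; the calibration is good to about 2 mm. A picture is of the moment at which its call begins: read the wrist's pose just before it. camera_model takes no time and is no camera call; for the wrist camera it gives the pose at the moment of the call.
- finish_job(): hands the job in; it is judged then, once.
Trained networks look in the newest picture that a camera, given by its name, has taken for a name from the list of things; names that differ only in an ending like _2 or _b are one class to them, and where a whole thing is asked for, a point or a joint stands for the part that bears it (a point fixed in the world has none). Each returns a list of dicts, best first, with "score" (0 to 1); they miss things now and then, are a little off and sometimes report something else, mostly with a low value. They report only what shows in the picture. A call takes as long as a camera call. They do not tell look-alikes from the thing itself.
- search_frame(camera, label): "rect" ([centre column, centre row, width, height] in pixels, round what is visible of it).
- trace(camera, label): "mask" (400x640 bool, what is visible of it) and "rect" ([centre column, centre row, width, height] in pixels, round what is visible of it).
- spot_point(camera, label): "xy" ([column, row] in pixels: a listed point, or the origin of a listed thing).
The state is a dict: "time_s": time; "joints": joint angles; "dq": joint speeds; "tau": joint torques, N m; "eef_pos": TCP position; "ee_rot": TCP orientation; "force": force on the tool from outside, world axes, zero at the start; "wrist_torque": the same for the moment, N m; "grip_width": opening from 0.0 (shut) to 1.0 (fully open); "grip_force": force on a finger pad.
Only numpy, scipy, OpenCV 4.12 (cv2) and the standard library are available. Lean on these libraries where they do the work, as an engineer would, in place of code of your own. Each camera call takes 0.05 s, during which the arm holds its last target. There are 200 camera calls.

## Working session

There is one attempt and no reset: what is moved stays moved. The work goes in short steps, Python scripts to look and compute and a tool call to move; the robot and the scene stay as the last step left them, time stands still between calls to the robot, and variables do not carry over. Pictures are saved under pics/ and viewed, at most 14 in all, crops included, and the job is handed in when it is done.

Besides the shell and the picture viewer there is one more tool, called after "Call:" in YAML: its name, and indented under it one key for each argument. step_arm: Moves the arm, as the interface text tells. Its arguments: {"type":"object","properties":{"commands":{"type":"string"},"newtons":{"type":"number"}},"required":["commands"]}

```bash
mkdir -p pics; python3 - <<'E'
from rig import *
import cv2,numpy as np
for c in ["top","scene"]:
    im=capture(c); cv2.imwrite(f"pics/{c}0.png",im[:,:,::-1])
    m=camera_model(c); print(c,np.round(m["mtx"],1).tolist(),np.round(m["eye"],1),np.round(m["rotation"],3).tolist())
    for l in ["collet_spanner","edge_guide","guide_bush","dust_nozzle","ring_spanner","hose_coupling","recess_spanner","recess_guide","recess_bush","recess_nozzle"]:
        print(l,[(np.round(d["xy"]).tolist(),round(d["score"],2)) for d in spot_point(c,l)][:4])
print(sense())
E
```

```text
top [[476.2, 0.0, 306.8], [0.0, 476.2, 195.8], [0.0, 0.0, 1.0]] [ 370.5   -9.1 1173.8] [-0.037, 0.712, -0.701, 0.029]
collet_spanner [([418.0, 150.0], 0.67), ([383.0, 264.0], 0.61)]
edge_guide [([466.0, 198.0], 0.73)]
guide_bush [([421.0, 215.0], 0.87)]
dust_nozzle [([420.0, 214.0], 0.55), ([171.0, 187.0], 0.29)]
ring_spanner [([373.0, 194.0], 0.67), ([238.0, 192.0], 0.48)]
hose_coupling [([416.0, 152.0], 0.55), ([372.0, 130.0], 0.53)]
recess_spanner [([173.0, 188.0], 0.88)]
recess_guide [([269.0, 193.0], 0.66), ([240.0, 192.0], 0.62)]
recess_bush [([237.0, 193.0], 0.67)]
recess_nozzle [([203.0, 187.0], 0.83)]
scene [[502.3, 0.0, 317.9], [0.0, 502.3, 201.3], [0.0, 0.0, 1.0]] [1207.5 -486.2  933.2] [-0.328, 0.822, 0.429, -0.182]
collet_spanner [([247.0, 291.0], 0.94), ([230.0, 199.0], 0.67), ([351.0, 193.0], 0.16)]
edge_guide [([178.0, 279.0], 0.8), ([271.0, 240.0], 0.52)]
guide_bush [([219.0, 247.0], 0.53)]
dust_nozzle [([300.0, 213.0], 0.78)]
ring_spanner [([218.0, 247.0], 0.61), ([268.0, 239.0], 0.6)]
hose_coupling [([303.0, 285.0], 0.62)]
recess_spanner [([423.0, 160.0], 0.57)]
recess_guide [([349.0, 192.0], 0.56)]
recess_bush [([373.0, 123.0], 0.97), ([375.0, 186.0], 0.94)]
recess_nozzle []
{'time_s': 1.1, 'joints': array([-1.36040784e+00,  3.12887967e-01,  1.49772065e+00, -1.60862878e-05,
        1.33097406e+00, -2.23380254e-01]), 'dq': array([-5.77125247e-04,  6.26379428e-04,  1.21861810e-03, -2.91147973e-03,
       -9.40480256e-04, -6.64890171e-05]), 'tau': array([-9.43850428e-04, -4.12171233e+01, -2.59900814e+01, -2.97221823e-04,
        5.26046060e-04, -1.49175997e-05]), 'eef_pos': array([ 220.6496642 , -476.38434968,  248.29255393]), 'ee_rot': array([ 4.93922018e-06,  9.76572223e-01,  2.15189901e-01, -7.84521021e-06]), 'force': array([-0.34745323,  0.24237444, -0.67223963]), 'wrist_torque': array([-0.00296439, -0.02429222, -0.01022064]), 'grip_force': 0.0, 'grip_width': 0.9984155904403945}
```

```bash
python3 - <<'E'
import cv2
a=cv2.imread("pics/top0.png")
cv2.imwrite("pics/topA.png",cv2.resize(a[100:300,340:540],None,fx=3,fy=3,interpolation=cv2.INTER_CUBIC))
cv2.imwrite("pics/topB.png",cv2.resize(a[90:290,110:310],None,fx=3,fy=3,interpolation=cv2.INTER_CUBIC))
E
```

```text
(no output)
```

View pics/top0.png

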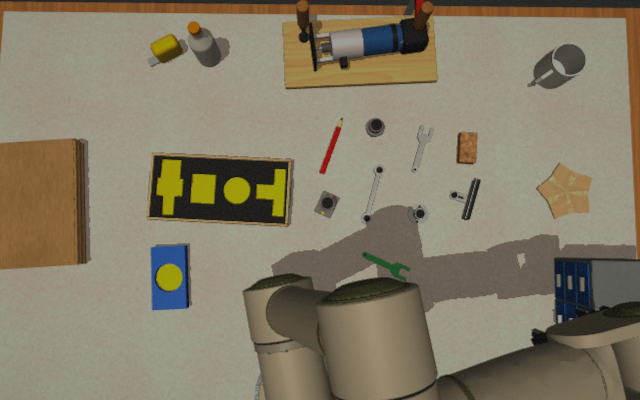

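View pics/scene0.png

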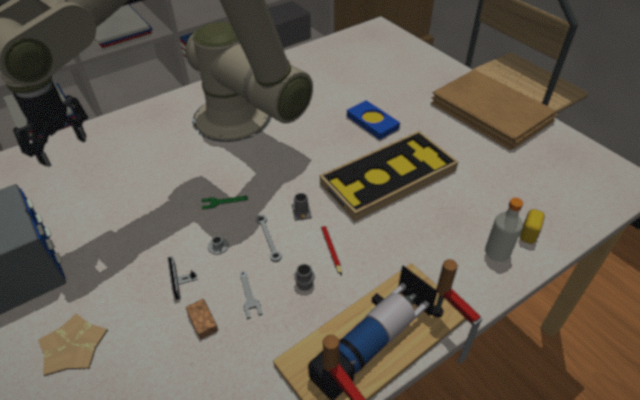

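View pics/topA.png

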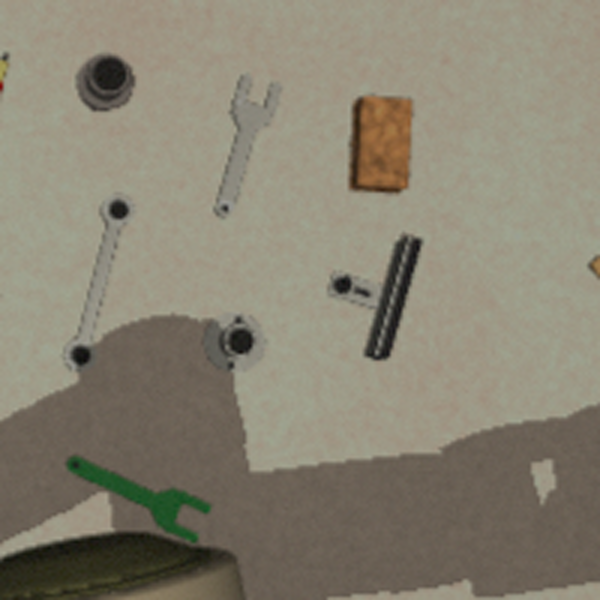

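View pics/topB.png

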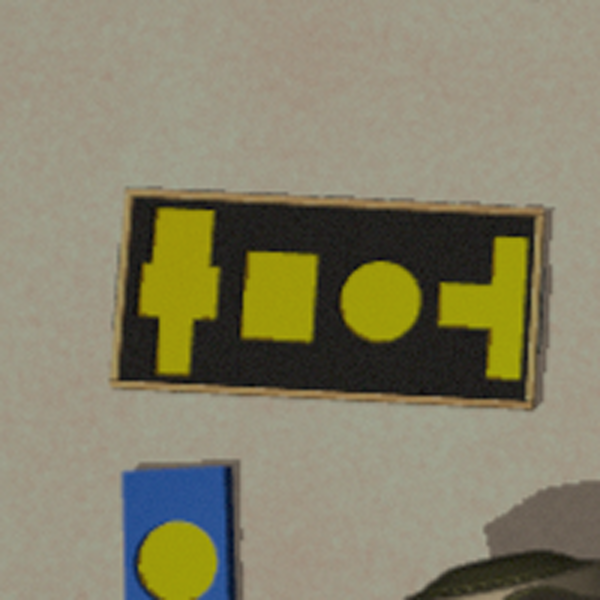

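Pictures: steel open-ended spanner at top px (420,150), edge guide (466,198), bush (420,214), nozzle (327,203). Bench items are the ring spanner (373,194) and the hose coupling (375,127). Collet spanner candidates are steel (420,150) and green (385,265); the steel one is right because green is excluded, and the enlarged crop confirms it with an open jaw at the top. Round recess candidates are black foam (237,191) and blue block (169,277), so I use the black one in the tray.

```bash
cat >h.py <<'E'
from rig import *
import cv2,numpy as np
from scipy.spatial.transform import Rotation as R
def w(m,px,z):
    r=np.asarray(m["rotation"],float); r=R.from_quat(r[[1,2,3,0]]).as_matrix() if r.size==4 else r
    p=np.atleast_2d(np.asarray(px,float)); d=np.c_[p,np.ones(len(p))]@np.linalg.inv(m["mtx"]).T@r.T
    e=np.asarray(m["eye"]); return (e+d*((z-e[2])/d[:,2])[:,None])[:,:2]
def rect(m,mask,z):
    y,x=np.nonzero(mask); q=w(m,np.c_[x,y],z).astype(np.float32)
    (c,s,a)=cv2.minAreaRect(q); return np.round(c,1),np.round(s,1),round(a,1),np.round(q.mean(0),1)
E
python3 - <<'E'
from h import *
a=cv2.imread("pics/top0.png"); m=camera_model("top")
hsv=cv2.cvtColor(a,cv2.COLOR_BGR2HSV)
y=((hsv[:,:,0]>22)&(hsv[:,:,0]<36)&(hsv[:,:,1]>180)).astype(np.uint8); y[:140]=0; y[240:]=0; y[:,:140]=0; y[:,300:]=0
n,l,s,_=cv2.connectedComponentsWithStats(y)
for i in range(1,n):
    if s[i,4]>50: print("rec",rect(m,l==i,21))
g=a[100:300,340:540]
capture("top")
for lab,z in [("collet_spanner",8),("edge_guide",16),("guide_bush",4),("dust_nozzle",6),("ring_spanner",8),("hose_coupling",30)]:
    for d in trace("top",lab)[:3]: print(lab,round(d["score"],2),np.round(d["rect"]),d["mask"].sum(),*rect(m,d["mask"],z))
    
E
```

```text
rec (array([494.2, 342. ]), array([138.3,  63.7]), 2.3, array([500.9, 341.5], dtype=float32))
rec (array([484.2,  93.7]), array([115. ,  70.7]), 0.8, array([485.2,  84.8], dtype=float32))
rec (array([491.9, 259.4]), array([60.1, 72.6]), 87.9, array([491.6, 259.2], dtype=float32))
rec (array([488.3, 177.2]), array([64.5, 65.3]), 46.3, array([488.8, 177.1], dtype=float32))
collet_spanner 0.76 [424. 149.  25.  49.] 385 [ 599.5 -274.2] [ 37.6 119. ] 74.1 [ 608.6 -275.9]
collet_spanner 0.6 [385. 267.  48.  27.] 362 [ 317.8 -184.2] [113.6  32.4] 64.4 [ 314.4 -188.8]
edge_guide 0.74 [463. 202.  30.  40.] 506 [ 476.5 -392.8] [76.2 84. ] 30.4 [ 478.3 -384.9]
edge_guide 0.41 [373. 128.  13.  22.] 290 [ 652.1 -159.5] [47.9 42. ] 0.3 [ 651.8 -159.4]
edge_guide 0.32 [418. 215.  19.  20.] 344 [ 439.7 -264.3] [46.  48.7] 89.8 [ 438.3 -264.4]
guide_bush 0.34 [237. 191.  36.  62.] 2042 [491.9 181.7] [ 83.6 153. ] 88.0 [492.  181.7]
dust_nozzle 0.83 [324. 205.  24.  29.] 407 [459.5 -42.6] [44.  56.2] 64.3 [459.6 -42.7]
ring_spanner 0.67 [372. 194.  22.  57.] 398 [ 486.6 -154.7] [ 27.1 150.6] 76.8 [ 484.6 -155.6]
ring_spanner 0.19 [202. 190.  38.  64.] 2044 [493.1 264.1] [ 84.4 155.1] 87.9 [494.4 263.8]
hose_coupling 0.71 [374. 129.  18.  18.] 249 [ 648.1 -157.5] [41.6 42.6] 18.4 [ 647.7 -157.4]
```

Call:
step_arm:
  commands: "0.6 0 0 0 0 0 0"

```text
time_s: 1.53
eef_pos: [220.6, -476.4, 248.3]
ee_rot: [-0.0, 0.977, 0.215, 0.0]
force: [-0.5, -0.6, -0.3]
grip_width: 0.883
grip_force: 0.0
```

Call:
step_arm:
  commands: "0.6 16.4 -2.1 0 0 0 0.36; 0.6 32.8 -4.2 0 0 0 0.71; 0.6 32.8 -4.2 0 0 0 0.71; 0.6 32.8 -4.2 0 0 0 0.71; 0.6 32.8 -4.2 0 0 0 0.71; 0.6 32.8 -4.2 0 0 0 0.71; 0.6 32.8 -4.2 0 0 0 0.71; 0.6 32.8 -4.2 0 0 0 0.71; 0.6 32.8 -4.2 0 0 0 0.71; 0.6 32.8 -4.2 0 0 0 0.71; 0.6 32.8 -4.2 0 0 0 0.71"

```text
time_s: 2.45
eef_pos: [501.2, -299.6, 247.9]
ee_rot: [-0.0, 0.991, -0.137, -0.0]
force: [-0.2, -0.2, -0.4]
grip_width: 0.598
grip_force: 0.0
```

```bash
cat >>h.py <<'E'
def go(x,y,z,th):
    s=sense(); q=s["ee_rot"]; r=R.from_quat(q[[1,2,3,0]]).as_matrix()
    t0=np.arctan2(r[1,0],r[0,0]); d=r.T@(np.array([x,y,z])-s["eef_pos"])/10
    print("t",s["time_s"],"from",np.round(s["eef_pos"],1),"shift cm",np.round(d,2),"rz",round(t0-th,3),"rows",int(np.ceil(max(np.linalg.norm(d)/4.17,abs(t0-th)/.125))))
E
python3 - <<'E'
from h import *
m=camera_model("wrist"); im=capture("wrist"); cv2.imwrite("pics/w1.png",im[:,:,::-1]); print(m,sense()["eef_pos"])
for lab,z in [("collet_spanner",8),("edge_guide",32),("guide_bush",4)]:
    for d in trace("wrist",lab)[:2]: print(lab,round(d["score"],2),np.round(d["rect"]),d["mask"].sum(),*rect(m,d["mask"],z))
E
```

```text
{'mtx': array([[297.07878023,   0.        , 319.34401832],
       [  0.        , 297.07878023, 201.10086167],
       [  0.        ,   0.        ,   1.        ]]), 'eye': array([ 580.34772139, -323.23048886,  374.82860745]), 'rotation': array([-0.09613108, -0.59653506,  0.78669088,  0.12657879])} [ 500.44185076 -300.45403177  248.08347161]
collet_spanner 0.8 [274.  94.  34. 111.] 1871 [ 602.  -276.4] [ 38.3 119.2] 74.3 [ 611.9 -279.2]
collet_spanner 0.73 [295. 313.  55.  24.] 786 [ 311.2 -207.3] [80.  40.5] 65.5 [ 309.4 -211.8]
edge_guide 0.78 [386. 173.  56.  84.] 1917 [ 485.  -373.8] [ 58.8 100.9] 73.8 [ 484.8 -385.1]
guide_bush 0.74 [312. 218.  38.  38.] 1031 [ 441.2 -269.9] [48.4 49. ] 74.3 [ 441.3 -270.3]
guide_bush 0.36 [276.  94.  33. 112.] 1696 [ 602.4 -274.5] [ 36.4 120.2] 72.2 [ 611.  -278.6]
```

View pics/w1.png

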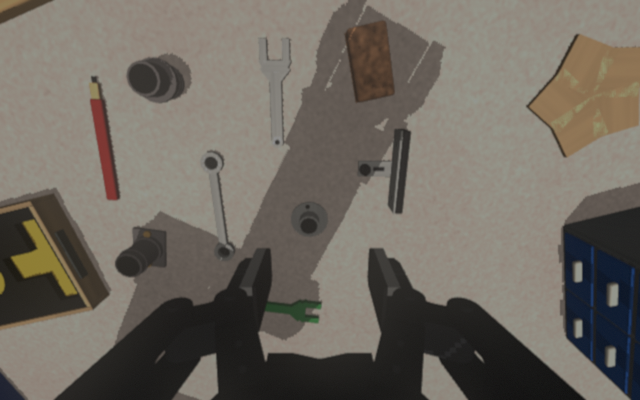

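```bash
python3 - <<'E'
from h import *
go(604.9,-276.4,19,-0.276)
m=camera_model("top"); print(w(m,[[471.5,199],[477.3,179],[465.7,219]],32))
E
```

```text
t 2.65 from [ 499.8 -301.2  248.4] shift cm [ 9.43 -5.27 22.94] rz -0.002 rows 7
[[ 474.35193527 -390.08987952]
 [ 522.88137114 -404.75767249]
 [ 426.1846934  -375.53155798]]
```

Call:
step_arm:
  commands: "0.5 9.4 -5.15 10 0 0 0; 0.5 9.4 -5.15 14 0 0 0; 0.5 9.4 -5.15 17 0 0 0; 0.5 9.4 -5.15 17 0 0 0; 0.5 9.4 -5.15 17 0 0 0; 0.5 9.4 -5.15 17 0 0 0; 0.5 9.4 -5.15 17 0 0 0; 0.5 9.4 -5.15 20 0 0 0; 0.5 9.4 -5.15 22 0 0 0; 0.5 9.4 -5.15 22.9 0 0 0; 0.5 9.4 -5.15 22.9 0 0 0; 0.5 9.4 -5.15 22.9 0 0 0"
  newtons: 40

```text
time_s: 3.65
eef_pos: [605.5, -277.6, 21.5]
ee_rot: [0.001, 0.99, -0.138, 0.001]
force: [-0.1, -0.3, -0.1]
grip_width: 0.5
grip_force: 0.0
```

Call:
step_arm:
  commands: "0 0 0 0 0 0 0; 0 0 0 0 0 0 0; 0 0 0 0 0 0 0; 0 0 0 0 0 0 0; 0 0 0 0 0 0 0; 0 0 0 0 0 0 0; 0 0 0 0 0 0 0; 0 0 0 0 0 0 0; 0 0 0 0 0 0 0; 0 0 0 -2 0 0 0; 0 0 0 -4 0 0 0; 0 0 0 -7 0 0 0; 0 0 0 -10 0 0 0; 0 0 0 -13 0 0 0; 0 0 0 -13 0 0 0; 0 0 0 -13 0 0 0"

```text
time_s: 4.98
eef_pos: [605.7, -276.8, 151.6]
ee_rot: [0.001, 0.99, -0.138, 0.002]
force: [0.8, 0.3, -1.5]
grip_width: 0.147
grip_force: 39.3
```

```bash
python3 - <<'E'
from h import *
im=capture("wrist"); cv2.imwrite("pics/w2.png",im[200:,160:480,::-1])
go(498.9,341.2,149,-0.038)
E
```

```text
t 5.0333 from [ 605.  -276.4  149.6] shift cm [-2.705e+01 -5.653e+01  4.000e-02] rz -0.238 rows 16
```

View pics/w2.png

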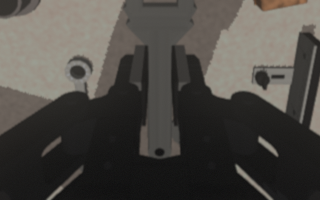

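Call:
step_arm:
  commands: "0 -2 -4 0 0 0 0; 0 -4 -8 0 0 0 0; 0 -27.05 -56.5 0 0 0 -0.24; 0 -27.05 -56.5 0 0 0 -0.24; 0 -27.05 -56.5 0 0 0 -0.24; 0 -27.05 -56.5 0 0 0 -0.24; 0 -27.05 -56.5 0 0 0 -0.24; 0 -27.05 -56.5 0 0 0 -0.24; 0 -27.05 -56.5 0 0 0 -0.24; 0 -27.05 -56.5 0 0 0 -0.24; 0 -27.05 -56.5 0 0 0 -0.24; 0 -27.05 -56.5 0 0 0 -0.24; 0 -27.05 -56.5 0 0 0 -0.24; 0 -27.05 -56.5 0 0 0 -0.24; 0 -27.05 -56.5 0 0 0 -0.24; 0 -27.05 -56.5 0 0 0 -0.24; 0 -27.05 -56.5 0 0 0 -0.24; 0 -27.05 -56.5 0 0 0 -0.24; 0 -27.05 -56.5 0 0 0 -0.24; 0 -27.05 -56.5 0 0 0 -0.24"

```text
time_s: 6.7
eef_pos: [499.3, 339.6, 149.0]
ee_rot: [0.0, 1.0, -0.019, -0.0]
force: [0.3, -0.1, 0.4]
grip_width: 0.142
grip_force: 39.4
```

```bash
python3 - <<'E'
from h import *
go(498.9,341.2,36,-0.038)
m=camera_model("wrist"); im=capture("wrist"); cv2.imwrite("pics/w3.png",im[:,:,::-1]); a=im[:,:,::-1].copy()
hsv=cv2.cvtColor(a,cv2.COLOR_BGR2HSV)
y=((hsv[:,:,0]>22)&(hsv[:,:,0]<36)&(hsv[:,:,1]>180)).astype(np.uint8)
n,l,s,c=cv2.connectedComponentsWithStats(y)
for i in range(1,n):
    if s[i,4]>300: print("rec",s[i],rect(m,l==i,21))
E
```

```text
t 6.7 from [499.3 339.6 149. ] shift cm [-0.04 -0.16 11.3 ] rz 0.0 rows 3
```

View pics/w3.png

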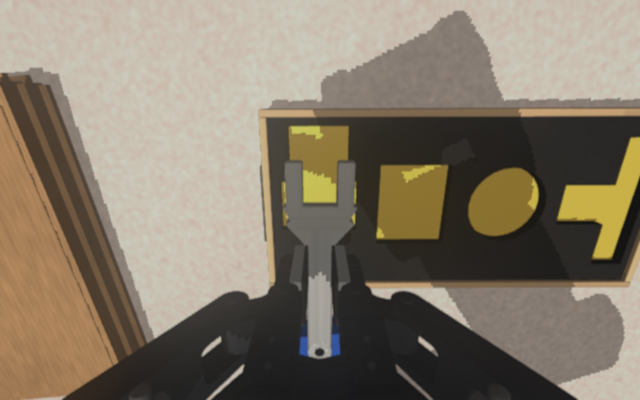

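```bash
python3 - <<'E'
from h import *
m=camera_model("wrist"); a=cv2.imread("pics/w3.png")
hsv=cv2.cvtColor(a,cv2.COLOR_BGR2HSV)
y=((hsv[:,:,0]>18)&(hsv[:,:,0]<36)&(hsv[:,:,1]>140)&(hsv[:,:,2]>80)).astype(np.uint8)
n,l,s,c=cv2.connectedComponentsWithStats(y)
for i in range(1,n):
    if s[i,4]>600 and s[i,1]>120: print("rec",s[i],rect(m,l==i,21))
E
```

```text
rec [ 290  127   59   75 3078] (array([529.8, 337.3]), array([49.5, 65.1]), 87.9, array([533.6, 335.9], dtype=float32))
rec [ 557  137   83  122 4152] (array([487.3,  87.7]), array([ 63.5, 115. ]), 88.0, array([485.9,  79.6], dtype=float32))
rec [ 376  165   72   74 4816] (array([492.3, 255.6]), array([58.9, 69.9]), 88.0, array([493.7, 255.5], dtype=float32))
rec [ 468  168   71   68 3699] (array([489.4, 172.1]), array([63.6, 62.8]), 10.7, array([490.1, 171.8], dtype=float32))
```

```bash
python3 - <<'E'
from h import *
m=camera_model("wrist"); print(m["eye"],sense()["eef_pos"])
r=np.asarray(m["rotation"]); r=R.from_quat(r[[1,2,3,0]]).as_matrix()
print(r.round(3))
print(w(m,[[319.5,185],[286,163],[354,163],[319.5,352]],138))
E
```

```text
[581.41161295 335.00507918 276.06418847] [499.35327518 339.71342063 149.17127368]
[[-0.037 -0.949 -0.314]
 [-0.999  0.035  0.011]
 [ 0.001  0.314 -0.949]]
[[543.95988401 336.21412093]
 [555.22702792 351.53701681]
 [554.03706829 319.62920837]
 [442.39770467 339.96971658]]
```

Call:
step_arm:
  commands: "0 0 -0.1 3 0 0 0; 0 0 -0.1 6 0 0 0; 0 0 -0.1 8.5 0 0 0; 0 0 -0.1 10 0 0 0; 0 0 -0.1 10.8 0 0 0; 0 0 -0.1 11.3 0 0 0; 0 0 -0.1 11.3 0 0 0; 0 0 -0.1 11.3 0 0 0"

```text
time_s: 7.42
eef_pos: [500.1, 340.8, 39.4]
ee_rot: [0.0, 1.0, -0.018, 0.001]
force: [-6.8, -8.7, 20.6]
grip_width: 0.149
grip_force: 47.6
```

Call:
step_arm:
  commands: "0.33 0 0 0 0 0 0; 0.33 0 0 0 0 0 0; 0.33 0 0 0 0 0 0; 0.33 0 0 0 0 0 0; 0.33 0 0 -2 0 0 0; 0.33 0 0 -5 0 0 0; 0.33 0 0 -9 0 0 0; 0.33 0 0 -13 0 0 0; 0.5 0 0 -13 0 0 0; 0.5 0 0 -13 0 0 0"

```text
time_s: 8.25
eef_pos: [499.7, 342.2, 168.4]
ee_rot: [-0.001, 1.0, -0.018, 0.002]
force: [0.7, 0.5, -0.9]
grip_width: 0.504
grip_force: 0.0
```

```bash
python3 - <<'E'
from h import *
m=camera_model("wrist"); im=capture("wrist"); cv2.imwrite("pics/w4.png",im[:,:,::-1])
go(459.5,-42.6,150,-0.449)
E
```

```text
t 8.3 from [498.9 341.8 166.3] shift cm [-2.55 38.56  1.61] rz 0.413 rows 10
```

View pics/w4.png

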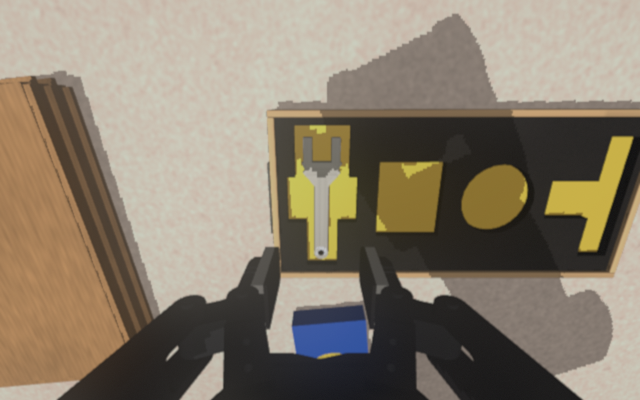

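Call:
step_arm:
  commands: "0.65 -0.5 7 0 0 0 0.1; 0.65 -2.5 38.5 -3 0 0 0.41; 0.65 -2.5 38.5 -3 0 0 0.41; 0.65 -2.5 38.5 -3 0 0 0.41; 0.65 -2.5 38.5 -3 0 0 0.41; 0.65 -2.5 38.5 -3 0 0 0.41; 0.65 -2.5 38.5 -3 0 0 0.41; 0.65 -2.5 38.5 -3 0 0 0.41; 0.65 -2.5 38.5 -3 0 0 0.41; 0.65 -2.5 38.5 -3 0 0 0.41; 0.65 -2.5 38.5 -3 0 0 0.41; 0.65 -2.5 38.5 -3 0 0 0.41; 0.65 -2.5 38.5 -3 0 0 0.41"

```text
time_s: 9.38
eef_pos: [459.7, -41.0, 195.3]
ee_rot: [-0.0, 0.975, -0.221, -0.001]
force: [0.0, 0.5, -1.2]
grip_width: 0.652
grip_force: 0.0
```

```bash
python3 - <<'E'
from h import *
m=camera_model("wrist"); im=capture("wrist"); cv2.imwrite("pics/w5.png",im[:,:,::-1])
for d in trace("wrist","dust_nozzle")[:2]: print(round(d["score"],2),np.round(d["rect"]),d["mask"].sum(),*rect(m,d["mask"],6))
m=camera_model("top"); im=capture("top"); cv2.imwrite("pics/t5.png",im[:,:,::-1])
for l in ["dust_nozzle","collet_spanner"]:
  for d in trace("top",l)[:3]: print(l,round(d["score"],2),np.round(d["rect"]),d["mask"].sum(),*rect(m,d["mask"],24))
go(459.5,-42.6,31,-0.449)
E
```

```text
0.95 [323. 182.  40.  52.] 2108 [458.6 -44.4] [44.7 61.6] 65.9 [460.4 -45.2]
collet_spanner 0.85 [386. 267.  49.  30.] 367 [ 317.6 -183.7] [112.   34.1] 64.4 [ 313.1 -191.1]
collet_spanner 0.6 [170. 188.  17.  49.] 362 [492.7 338.6] [115.4  34.3] 2.4 [499.5 341.6]
t 9.6333 from [460.1 -41.2 196.1] shift cm [ 0.02  0.15 16.51] rz 0.004 rows 4
```

View pics/w5.png

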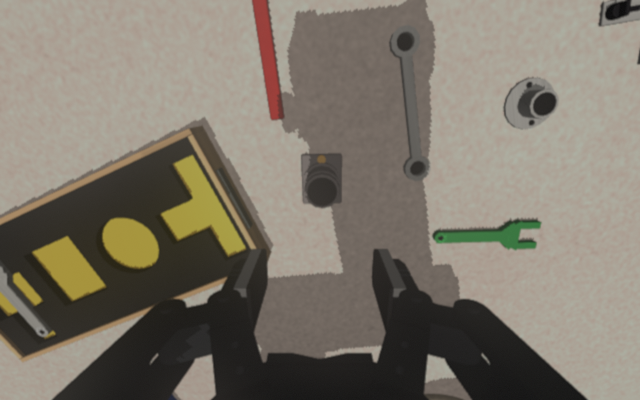

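Call:
step_arm:
  commands: "0.65 0 0.2 3.5 0 0 0; 0.65 0 0.2 7 0 0 0; 0.65 0 0.2 10.5 0 0 0; 0.65 0 0.2 13.5 0 0 0; 0.65 0 0.2 15.5 0 0 0; 0.65 0 0.2 16.5 0 0 0; 0.65 0 0.2 16.5 0 0 0; 0 0 0.2 16.5 0 0 0; 0 0 0.2 16.5 0 0 0; 0 0 0.2 16.5 0 0 0; 0 0 0.2 16.5 0 0 0; 0 0 0.2 16.5 0 0 0; 0 0 0.2 16.5 0 0 0; 0 0 0.2 14 0 0 0; 0 0 0.2 11 0 0 0; 0 0 0.2 7.5 0 0 0; 0 0 0.2 4 0 0 0; 0 0 0.2 4 0 0 0; 0 0 0.2 4 0 0 0"

```text
time_s: 11.22
eef_pos: [459.9, -44.0, 158.1]
ee_rot: [0.0, 0.975, -0.221, 0.002]
force: [-0.3, -0.0, -1.1]
grip_width: 0.388
grip_force: 40.0
```

```bash
python3 - <<'E'
from h import *
go(491.7,258.5,150,-0.038)
E
```

```text
t 11.2167 from [459.9 -44.  158.1] shift cm [-10.18 -28.66   0.78] rz -0.408 rows 8
```

Call:
step_arm:
  commands: "0 -2 -5.5 0 0 0 -0.08; 0 -10.2 -28.6 0 0 0 -0.41; 0 -10.2 -28.6 0 0 0 -0.41; 0 -10.2 -28.6 0 0 0 -0.41; 0 -10.2 -28.6 0 0 0 -0.41; 0 -10.2 -28.6 0 0 0 -0.41; 0 -10.2 -28.6 0 0 0 -0.41; 0 -10.2 -28.6 0 0 0 -0.41; 0 -10.2 -28.6 0 0 0 -0.41; 0 -10.2 -28.6 0 0 0 -0.41; 0 -10.2 -28.6 0 0 0 -0.41; 0 -10.2 -28.6 0 0 0 -0.41; 0 -10.2 -28.6 0 0 0 -0.41"

```text
time_s: 12.3
eef_pos: [490.8, 257.0, 156.3]
ee_rot: [0.0, 1.0, -0.019, -0.0]
force: [0.1, 0.3, -0.4]
grip_width: 0.386
grip_force: 40.2
```

```bash
python3 - <<'E'
from h import *
im=capture("wrist"); cv2.imwrite("pics/w6.png",im[:,:,::-1])
go(491.7,258.5,48,-0.038)
E
```

```text
t 12.35 from [490.8 257.2 156.4] shift cm [ 0.09 -0.13 10.84] rz 0.0 rows 3
```

View pics/w6.png

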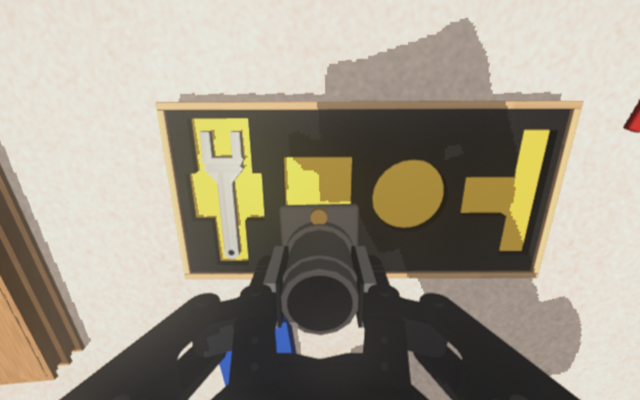

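Call:
step_arm:
  commands: "0 0.1 -0.1 3 0 0 0; 0 0.1 -0.1 6 0 0 0; 0 0.1 -0.1 8.5 0 0 0; 0 0.1 -0.1 9.8 0 0 0; 0 0.1 -0.1 10.5 0 0 0; 0 0.1 -0.1 10.8 0 0 0; 0 0.1 -0.1 10.8 0 0 0; 0 0.1 -0.1 10.8 0 0 0; 0.6 0.1 -0.1 10.8 0 0 0; 0.6 0.1 -0.1 10.8 0 0 0; 0.6 0.1 -0.1 10.8 0 0 0; 0.6 0.1 -0.1 10.8 0 0 0; 0.6 0.1 -0.1 8 0 0 0; 0.6 0.1 -0.1 4 0 0 0; 0.6 0.1 -0.1 0 0 0 0; 0.6 0.1 -0.1 -4 0 0 0; 0.6 0.1 -0.1 -4 0 0 0; 0.6 0.1 -0.1 -4 0 0 0"

```text
time_s: 13.85
eef_pos: [492.4, 259.4, 198.2]
ee_rot: [-0.001, 1.0, -0.018, 0.002]
force: [0.2, -0.5, -1.1]
grip_width: 0.599
grip_force: 0.0
```

```bash
python3 - <<'E'
from h import *
m=camera_model("wrist"); im=capture("wrist"); cv2.imwrite("pics/w7.png",im[:,:,::-1])
for d in trace("wrist","dust_nozzle")[:2]: print(round(d["score"],2),np.round(d["rect"]),d["mask"].sum(),*rect(m,d["mask"],22))
go(441,-269,200,-0.276)
E
```

```text
0.98 [320. 190.  44.  59.] 2274 [487.3 256.8] [43.6 63.4] 89.3 [489.7 256.5]
t 13.95 from [491.2 259.  195.2] shift cm [-3.1  52.95 -0.44] rz 0.24 rows 13
```

View pics/w7.png

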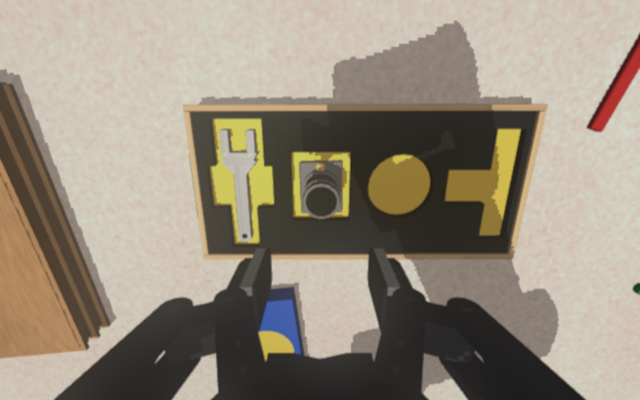

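Call:
step_arm:
  commands: "0.6 -0.2 4 0 0 0 0; 0.6 -3.1 53 0 0 0 0.24; 0.6 -3.1 53 0 0 0 0.24; 0.6 -3.1 53 0 0 0 0.24; 0.6 -3.1 53 0 0 0 0.24; 0.6 -3.1 53 0 0 0 0.24; 0.6 -3.1 53 0 0 0 0.24; 0.6 -3.1 53 0 0 0 0.24; 0.6 -3.1 53 0 0 0 0.24; 0.6 -3.1 53 0 0 0 0.24; 0.6 -3.1 53 0 0 0 0.24; 0.6 -3.1 53 0 0 0 0.24; 0.6 -3.1 53 0 0 0 0.24; 0.6 -3.1 53 0 0 0 0.24; 0.6 -3.1 53 0 0 0 0.24; 0.6 -3.1 53 0 0 0 0.24; 0.6 -3.1 53 0 0 0 0.24"

```text
time_s: 15.37
eef_pos: [441.5, -268.1, 195.7]
ee_rot: [-0.001, 0.991, -0.137, -0.001]
force: [-0.3, 0.4, -0.2]
grip_width: 0.605
grip_force: 0.0
```

```bash
python3 - <<'E'
from h import *
m=camera_model("wrist"); im=capture("wrist"); cv2.imwrite("pics/w8.png",im[:,:,::-1])
for l,z in [("guide_bush",4),("edge_guide",32)]:
  for d in trace("wrist",l)[:2]: print(l,round(d["score"],2),np.round(d["rect"]),d["mask"].sum(),*rect(m,d["mask"],z))
go(441,-269,28,-0.276)
E
```

```text
guide_bush 0.78 [322. 180.  42.  40.] 1572 [ 440.4 -269.8] [48.7 49. ] 74.3 [ 441.3 -270.1]
edge_guide 0.8 [417. 116.  72. 113.] 3333 [ 484.5 -372.1] [59.9 99.9] 72.6 [ 483.7 -384. ]
t 15.5167 from [ 441.7 -268.4  196.3] shift cm [-0.05  0.08 16.83] rz 0.001 rows 5
```

View pics/w8.png

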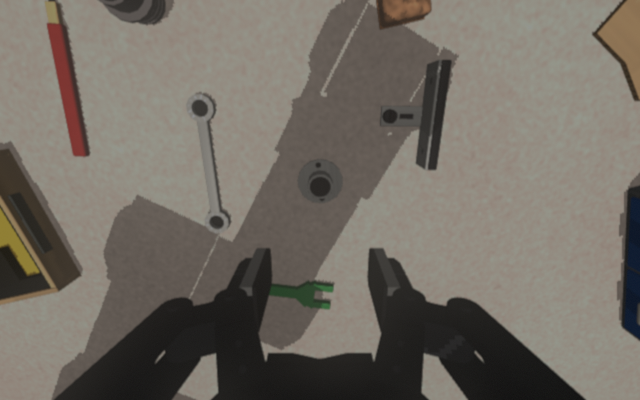

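Call:
step_arm:
  commands: "0.55 0 0.1 3.5 0 0 0; 0.55 0 0.1 7 0 0 0; 0.55 0 0.1 10.5 0 0 0; 0.55 0 0.1 13.5 0 0 0; 0.55 0 0.1 15.8 0 0 0; 0.55 0 0.1 16.8 0 0 0; 0.55 0 0.1 16.8 0 0 0; 0 0 0.1 16.8 0 0 0; 0 0 0.1 16.8 0 0 0; 0 0 0.1 16.8 0 0 0; 0 0 0.1 16.8 0 0 0; 0 0 0.1 16.8 0 0 0; 0 0 0.1 16.8 0 0 0; 0 0 0.1 14 0 0 0; 0 0 0.1 11 0 0 0; 0 0 0.1 7.5 0 0 0; 0 0 0.1 4 0 0 0; 0 0 0.1 4 0 0 0; 0 0 0.1 4 0 0 0"

```text
time_s: 17.1
eef_pos: [441.7, -270.8, 158.4]
ee_rot: [0.001, 0.99, -0.138, 0.002]
force: [-0.2, -0.1, -1.3]
grip_width: 0.294
grip_force: 39.7
```

```bash
python3 - <<'E'
from h import *
go(488.5,176.3,150,-0.038)
E
```

```text
t 17.1 from [ 441.7 -270.8  158.4] shift cm [ -7.69 -44.3    0.7 ] rz -0.238 rows 11
```

Call:
step_arm:
  commands: "0 -0.7 -4 0 0 0 0; 0 -7.7 -44.2 0 0 0 -0.24; 0 -7.7 -44.2 0 0 0 -0.24; 0 -7.7 -44.2 0 0 0 -0.24; 0 -7.7 -44.2 0 0 0 -0.24; 0 -7.7 -44.2 0 0 0 -0.24; 0 -7.7 -44.2 0 0 0 -0.24; 0 -7.7 -44.2 0 0 0 -0.24; 0 -7.7 -44.2 0 0 0 -0.24; 0 -7.7 -44.2 0 0 0 -0.24; 0 -7.7 -44.2 0 0 0 -0.24; 0 -7.7 -44.2 0 0 0 -0.24; 0 -7.7 -44.2 0 0 0 -0.24; 0 -7.7 -44.2 0 0 0 -0.24; 0 -7.7 -44.2 0 0 0 -0.24"

```text
time_s: 18.35
eef_pos: [487.5, 174.8, 155.8]
ee_rot: [0.0, 1.0, -0.019, -0.001]
force: [0.4, -0.4, -1.8]
grip_width: 0.294
grip_force: 39.8
```

```bash
python3 - <<'E'
from h import *
go(488.5,176.3,45,-0.038)
E
```

```text
t 18.35 from [487.5 174.8 155.8] shift cm [ 0.11 -0.16 11.08] rz 0.0 rows 3
```

Call:
step_arm:
  commands: "0 0.1 -0.1 3 0 0 0; 0 0.1 -0.1 6 0 0 0; 0 0.1 -0.1 8.5 0 0 0; 0 0.1 -0.1 9.8 0 0 0; 0 0.1 -0.1 10.6 0 0 0; 0 0.1 -0.1 11.1 0 0 0; 0 0.1 -0.1 11.1 0 0 0; 0 0.1 -0.1 11.1 0 0 0; 0.42 0.1 -0.1 11.1 0 0 0; 0.42 0.1 -0.1 11.1 0 0 0; 0.42 0.1 -0.1 11.1 0 0 0; 0.42 0.1 -0.1 11.1 0 0 0; 0.42 0.1 -0.1 8 0 0 0; 0.42 0.1 -0.1 4 0 0 0; 0.42 0.1 -0.1 0 0 0 0; 0.42 0.1 -0.1 -4 0 0 0; 0.42 0.1 -0.1 -4 0 0 0; 0.42 0.1 -0.1 -4 0 0 0"

```text
time_s: 19.85
eef_pos: [489.4, 176.9, 198.0]
ee_rot: [-0.0, 1.0, -0.018, 0.002]
force: [0.3, 0.8, -0.4]
grip_width: 0.42
grip_force: 0.0
```

```bash
python3 - <<'E'
from h import *
m=camera_model("wrist"); im=capture("wrist"); cv2.imwrite("pics/w9.png",im[:,:,::-1])
for l,z in [("guide_bush",20)]:
  for d in trace("wrist",l)[:2]: print(l,round(d["score"],2),np.round(d["rect"]),d["mask"].sum(),*rect(m,d["mask"],z))
go(478,-395.5,200,-0.285)
E
```

```text
guide_bush 0.69 [326. 188.  47.  47.] 1637 [484.1 174.1] [48.7 49.2] 68.9 [484.7 173.9]
t 19.95 from [488.1 176.8 195.1] shift cm [ 1.06 57.23 -0.47] rz 0.249 rows 14
```

View pics/w9.png

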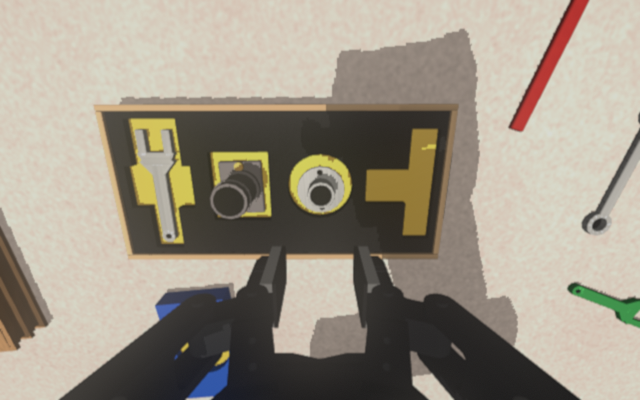

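Call:
step_arm:
  commands: "0.5 0 4 0 0 0 0; 0.5 1 57.2 0 0 0 0.25; 0.5 1 57.2 0 0 0 0.25; 0.5 1 57.2 0 0 0 0.25; 0.5 1 57.2 0 0 0 0.25; 0.5 1 57.2 0 0 0 0.25; 0.5 1 57.2 0 0 0 0.25; 0.5 1 57.2 0 0 0 0.25; 0.5 1 57.2 0 0 0 0.25; 0.5 1 57.2 0 0 0 0.25; 0.5 1 57.2 0 0 0 0.25; 0.5 1 57.2 0 0 0 0.25; 0.5 1 57.2 0 0 0 0.25; 0.5 1 57.2 0 0 0 0.25; 0.5 1 57.2 0 0 0 0.25; 0.5 1 57.2 0 0 0 0.25; 0.5 1 57.2 0 0 0 0.25; 0.5 1 57.2 0 0 0 0.25"

```text
time_s: 21.45
eef_pos: [478.1, -393.8, 195.6]
ee_rot: [-0.001, 0.99, -0.142, -0.001]
force: [0.4, 0.0, -0.1]
grip_width: 0.499
grip_force: 0.0
```

```bash
python3 - <<'E'
from h import *
m=camera_model("wrist"); im=capture("wrist"); cv2.imwrite("pics/w10.png",cv2.resize(im[80:280,220:420,::-1],None,fx=3,fy=3))
for l,z in [("edge_guide",32)]:
  for d in trace("wrist",l)[:2]: print(l,round(d["score"],2),np.round(d["rect"]),d["mask"].sum(),*rect(m,d["mask"],z))
go(478,-395.5,36,-0.285)
m=camera_model("top"); im=capture("top"); cv2.imwrite("pics/t10.png",cv2.resize(im[130:250,130:310,::-1],None,fx=4,fy=4,interpolation=cv2.INTER_CUBIC))
for l,z in [("guide_bush",20),("dust_nozzle",22)]:
  for d in trace("top",l)[:2]: print(l,round(d["score"],2),np.round(d["rect"]),d["mask"].sum(),*rect(m,d["mask"],z))
E
```

```text
edge_guide 0.72 [303. 187.  48.  98.] 1899 [ 484.3 -377.6] [ 50.7 101.7] 73.7 [ 484.7 -387.4]
t 21.55 from [ 478.3 -394.   196.2] shift cm [ 0.02  0.16 16.02] rz 0.0 rows 4
guide_bush 0.61 [236. 193.  18.  20.] 303 [485.2 177.9] [46.7 44. ] 1.6 [484.6 178.1]
dust_nozzle 0.89 [199. 190.  18.  25.] 417 [490.  263.2] [54.3 48.9] 2.0 [490.4 261.5]
dust_nozzle 0.36 [237. 195.  19.  18.] 331 [483.8 176.3] [49.  46.4] 1.6 [483.2 176.3]
```

View pics/w10.png

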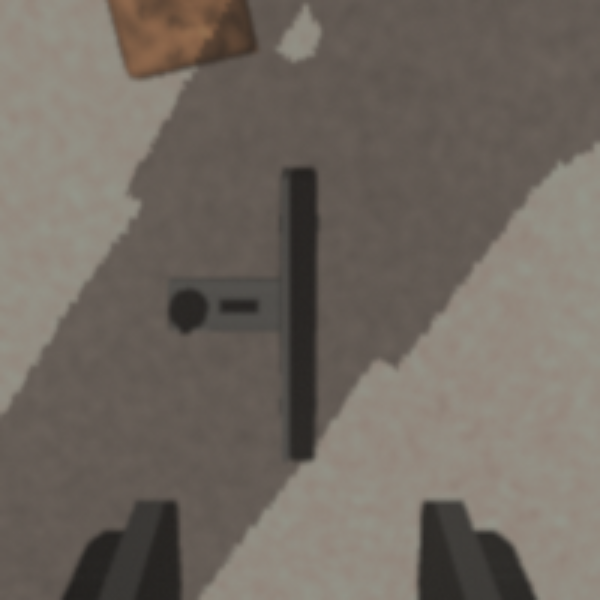

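Call:
step_arm:
  commands: "0.5 0 0.2 3.5 0 0 0; 0.5 0 0.2 7 0 0 0; 0.5 0 0.2 10.5 0 0 0; 0.5 0 0.2 13.5 0 0 0; 0.5 0 0.2 15.5 0 0 0; 0.5 0 0.2 16.2 0 0 0; 0.5 0 0.2 16.2 0 0 0; 0 0 0.2 16.2 0 0 0; 0 0 0.2 16.2 0 0 0; 0 0 0.2 16.2 0 0 0; 0 0 0.2 16.2 0 0 0; 0 0 0.2 16.2 0 0 0; 0 0 0.2 16.2 0 0 0; 0 0 0.2 16.2 0 0 0; 0 0 0.2 16.2 0 0 0; 0 0 0.2 14 0 0 0; 0 0 0.2 11 0 0 0; 0 0 0.2 7.5 0 0 0; 0 0 0.2 4 0 0 0; 0 0 0.2 4 0 0 0"
  newtons: 60

```text
time_s: 23.37
eef_pos: [479.2, -399.1, 164.5]
ee_rot: [0.005, 0.99, -0.142, 0.005]
force: [-0.5, -0.4, -0.8]
grip_width: 0.12
grip_force: 57.6
```

```bash
python3 - <<'E'
from h import *
go(484.2,75.3,155,-0.038)
im=capture("wrist"); cv2.imwrite("pics/w11.png",im[:,:,::-1])
E
```

```text
t 23.3667 from [ 479.2 -399.1  164.5] shift cm [-12.91 -45.66   0.47] rz -0.248 rows 12
```

View pics/w11.png

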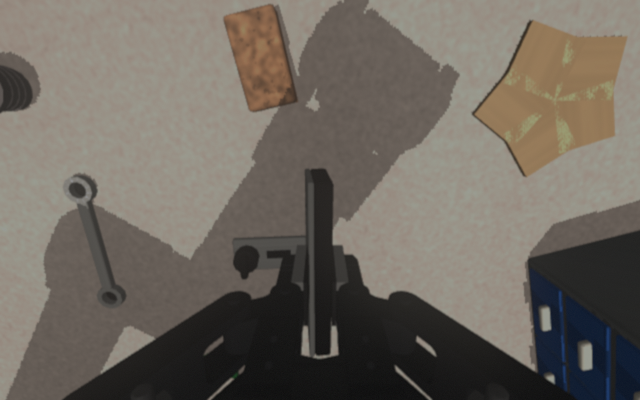

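Call:
step_arm:
  commands: "0 -1 -4 0 0 0 0; 0 -12.8 -45.4 0 0 0 -0.248; 0 -12.8 -45.4 0 0 0 -0.248; 0 -12.8 -45.4 0 0 0 -0.248; 0 -12.8 -45.4 0 0 0 -0.248; 0 -12.8 -45.4 0 0 0 -0.248; 0 -12.8 -45.4 0 0 0 -0.248; 0 -12.8 -45.4 0 0 0 -0.248; 0 -12.8 -45.4 0 0 0 -0.248; 0 -12.8 -45.4 0 0 0 -0.248; 0 -12.8 -45.4 0 0 0 -0.248; 0 -12.8 -45.4 0 0 0 -0.248; 0 -12.8 -45.4 0 0 0 -0.248; 0 -12.8 -45.4 0 0 0 -0.248; 0 -12.8 -45.4 0 0 0 -0.248; 0 -12.8 -45.4 0 0 0 -0.248; 0 -12.8 -45.4 0 0 0 -0.248"

```text
time_s: 24.83
eef_pos: [482.8, 73.7, 156.1]
ee_rot: [0.0, 1.0, -0.02, -0.0]
force: [0.2, 0.6, -1.1]
grip_width: 0.12
grip_force: 61.5
```

```bash
python3 - <<'E'
from h import *
go(484.2,75.3,51,-0.038)
im=capture("wrist"); cv2.imwrite("pics/w12.png",im[:,:,::-1])
E
```

```text
t 24.8333 from [482.8  73.7 156.1] shift cm [ 0.13 -0.17 10.51] rz -0.002 rows 3
```

View pics/w12.png

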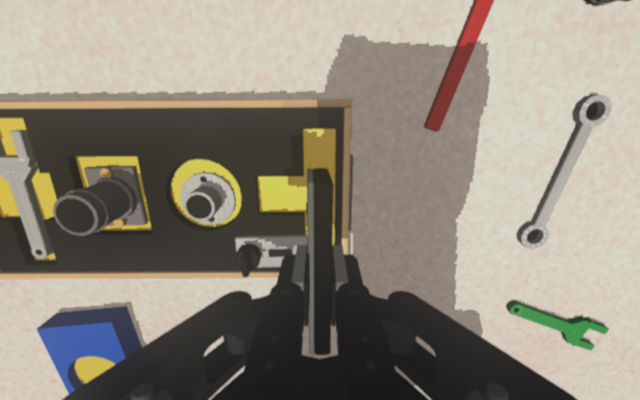

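Call:
step_arm:
  commands: "0 0.1 -0.15 3 0 0 0; 0 0.1 -0.15 6 0 0 0; 0 0.1 -0.15 8 0 0 0; 0 0.1 -0.15 9 0 0 0; 0 0.1 -0.15 9.7 0 0 0; 0 0.1 -0.15 10.2 0 0 0; 0 0.1 -0.15 10.5 0 0 0; 0 0.1 -0.15 10.5 0 0 0; 0 0.1 -0.15 10.5 0 0 0"

```text
time_s: 25.63
eef_pos: [484.3, 76.4, 56.0]
ee_rot: [0.0, 1.0, -0.019, 0.001]
force: [-20.9, 2.3, 49.0]
grip_width: 0.122
grip_force: 68.5
```

The push met 49 N about 5 mm above the floor, so I check with numbers where it touches. I have also viewed 16 pictures against the limit of 14, so I take no more views and measure from here on.

```bash
python3 - <<'E'
from h import *
s=sense(); print(s["eef_pos"],s["force"],s["wrist_torque"])
m=camera_model("wrist"); im=capture("wrist"); a=im[:,:,::-1].copy(); cv2.imwrite("pics/w13.png",a)
for z in [48,54]: 
  for d in trace("wrist","edge_guide")[:1]: print(z,d["score"],np.round(d["rect"]),*rect(m,d["mask"],z))
hsv=cv2.cvtColor(a,cv2.COLOR_BGR2HSV)
y=((hsv[:,:,0]>18)&(hsv[:,:,0]<36)&(hsv[:,:,1]>140)&(hsv[:,:,2]>80)).astype(np.uint8)
n,l,st,c=cv2.connectedComponentsWithStats(y)
for i in range(1,n):
    if st[i,4]>60: print("yel",st[i],rect(m,l==i,21)[:3])
mt=camera_model("top"); im=capture("top"); cv2.imwrite("pics/t13.png",im[:,:,::-1])
for d in trace("top","edge_guide")[:2]: print("top",d["score"],np.round(d["rect"]),*rect(mt,d["mask"],48))
E
```

```text
[484.34755694  76.35221543  55.95101253] [-20.89318848   2.29209926  49.04541624] [0.23503501 3.4700134  0.02212558]
48 0.68 [287. 264.  97. 189.] [483.5  92.6] [ 48.8 109.8] 87.4 [491.3  82.6]
54 0.68 [287. 264.  97. 189.] [487.2  91.6] [ 46.6 104.9] 87.4 [494.6  82.1]
yel [ 228  148  122  122 4127] (array([506.8,  92.3]), array([70.9, 74.4]), 88.3)
yel [  0 190  36  13 454] (array([522.4, 246.1]), array([21. ,  7.2]), 87.9)
yel [  95  195  107   96 2414] (array([490.9, 174.9]), array([66.1, 54.3]), 54.6)
yel [ 18 286  48  10 251] (array([459.7, 253.1]), array([30.6,  6.7]), 87.9)
yel [  0 291  16   5  64] (array([458.7, 275.2]), array([9.6, 3. ]), 87.9)
top 0.66 [372. 194.  23.  63.] [ 482.9 -149.7] [ 25.6 146. ] 76.5 [ 480.  -149.9]
```

```bash
python3 - <<'E'
from h import *
a=cv2.imread("pics/w12.png").astype(int); b=cv2.imread("pics/w13.png").astype(int)
for n,i in (("w12",a),("w13",b)):
    for c in (316,326): print(n,c,"far",[(r,i[r,c].sum()) for r in range(158,178)][::2],"near",[(r,i[r,c].sum()) for r in range(344,366)][::2])
m=camera_model("wrist"); z0=sense()["eef_pos"][2]
for f,nr in ((168,354),(170,354),(169,356)):
    for dz in (-8,-5,-2,1): # fence top rel. TCP
        q=w(m,[[320,f],[320,nr]],z0+dz); print(f,nr,dz,np.round(np.linalg.norm(q[0]-q[1]),1),np.round(q.mean(0),1))
E
```

```text
w12 316 far [(158, np.int64(340)), (160, np.int64(338)), (162, np.int64(337)), (164, np.int64(338)), (166, np.int64(333)), (168, np.int64(235)), (170, np.int64(125)), (172, np.int64(127)), (174, np.int64(127)), (176, np.int64(127))] near [(344, np.int64(89)), (346, np.int64(89)), (348, np.int64(84)), (350, np.int64(85)), (352, np.int64(90)), (354, np.int64(230)), (356, np.int64(363)), (358, np.int64(213)), (360, np.int64(90)), (362, np.int64(85)), (364, np.int64(79))]
w12 326 far [(158, np.int64(341)), (160, np.int64(340)), (162, np.int64(340)), (164, np.int64(337)), (166, np.int64(335)), (168, np.int64(249)), (170, np.int64(129)), (172, np.int64(127)), (174, np.int64(122)), (176, np.int64(129))] near [(344, np.int64(91)), (346, np.int64(94)), (348, np.int64(94)), (350, np.int64(94)), (352, np.int64(85)), (354, np.int64(224)), (356, np.int64(335)), (358, np.int64(142)), (360, np.int64(83)), (362, np.int64(86)), (364, np.int64(83))]
w13 316 far [(158, np.int64(384)), (160, np.int64(384)), (162, np.int64(384)), (164, np.int64(381)), (166, np.int64(382)), (168, np.int64(319)), (170, np.
[... 467 characters left out ...]
(170, np.int64(127)), (172, np.int64(125)), (174, np.int64(126)), (176, np.int64(122))] near [(344, np.int64(99)), (346, np.int64(111)), (348, np.int64(130)), (350, np.int64(129)), (352, np.int64(127)), (354, np.int64(129)), (356, np.int64(168)), (358, np.int64(112)), (360, np.int64(97)), (362, np.int64(91)), (364, np.int64(87))]
168 354 -8 108.7 [483.6  74.3]
168 354 -5 106.3 [485.4  74.2]
168 354 -2 103.9 [487.3  74.1]
168 354 1 101.5 [489.1  74.1]
170 354 -8 107.8 [483.1  74.3]
170 354 -5 105.4 [485.   74.2]
170 354 -2 103.0 [486.8  74.2]
170 354 1 100.6 [488.7  74.1]
169 356 -8 109.7 [482.6  74.3]
169 356 -5 107.3 [484.5  74.2]
169 356 -2 104.8 [486.3  74.2]
169 356 1 102.4 [488.2  74.1]
```

The spanner and the guide both touched about 4 to 5 mm early, with a centred vertical force. That fits the modules standing on the tray's plywood base, so the guide is already on its floor. I take the load off first, then release.

Call:
step_arm:
  commands: "0 0 0 -0.25 0 0 0; 0 0 0 -0.45 0 0 0; 0 0 0 -0.45 0 0 0; 0 0 0 -0.45 0 0 0"

```text
time_s: 26.22
eef_pos: [484.3, 76.0, 56.2]
ee_rot: [0.0, 1.0, -0.019, 0.001]
force: [-0.1, -0.4, 6.7]
grip_width: 0.117
grip_force: 62.9
```

Call:
step_arm:
  commands: "0.25 0 0 0 0 0 0; 0.25 0 0 0 0 0 0; 0.25 0 0 0 0 0 0; 0.25 0 0 0 0 0 0; 0.25 0 0 -1.5 0 0 0; 0.25 0 0 -4 0 0 0; 0.25 0 0 -8 0 0 0; 0.25 0 0 -12 0 0 0; 0.25 0 0 -16 0 0 0; 0.25 0 0 -16 0 0 0; 0.25 0 0 -16 0 0 0"

```text
time_s: 27.13
eef_pos: [484.5, 76.1, 217.4]
ee_rot: [0.0, 1.0, -0.019, 0.002]
force: [-0.4, 0.1, -0.9]
grip_width: 0.251
grip_force: 0.0
```

```bash
python3 - <<'E'
from h import *
m=camera_model("wrist"); im=capture("wrist"); a=im[:,:,::-1].copy(); cv2.imwrite("pics/w14.png",a); print(sense()["eef_pos"])
for l,z in [("edge_guide",52),("guide_bush",25),("dust_nozzle",27),("recess_guide",31)]:
  for d in trace("wrist",l)[:2]: print(l,round(d["score"],2),np.round(d["rect"]),*rect(m,d["mask"],z))
hsv=cv2.cvtColor(a,cv2.COLOR_BGR2HSV)
y=((hsv[:,:,0]>18)&(hsv[:,:,0]<36)&(hsv[:,:,1]>140)&(hsv[:,:,2]>80)).astype(np.uint8)
n,l,st,c=cv2.connectedComponentsWithStats(y)
for i in range(1,n):
    if st[i,4]>60: print("yel",st[i],*rect(m,l==i,26)[:3])
E
```

```text
[483.70730526  76.11952393 215.59478563]
edge_guide 0.97 [302. 189.  51. 100.] [484.7  93.6] [ 49.8 102.7] 87.2 [488.3  83.8]
guide_bush 0.88 [232. 181.  45.  42.] [485.7 173.6] [48.2 48.7] 18.0 [486.  173.5]
guide_bush 0.63 [302. 188.  52.  99.] [476.2  95.5] [ 54.5 113.5] 88.2 [479.8  84.3]
dust_nozzle 0.8 [146. 186.  70.  53.] [489.8 269.4] [74.2 60.1] 89.4 [488.8 264.8]
recess_guide 0.96 [303. 177.  81. 138.] [487.2  92.6] [ 82.1 150.1] 88.1 [494.9  94.2]
yel [ 44 117  42  31 539] [548.1 335.9] [30.5 40.6] 0.3
yel [ 271  127   64  100 1631] [488.5  92.6] [ 68.8 111.7] 87.8
yel [123 148  60  63 798] [493.6 256.5] [54.9 70.2] 87.9
yel [200 151  58  55 821] [491.9 174.3] [63.1 61. ] 87.8
yel [ 86 157  24  45 663] [496.5 318.9] [19.4 49.7] 88.0
yel [ 49 160  25  39 567] [498.1 358. ] [17.8 43. ] 87.9
yel [112 321  41  30 810] [289.3 332.4] [41.1 50. ] 33.6
```

```bash
python3 - <<'E'
from h import *
def yel(a):
    h=cv2.cvtColor(a,cv2.COLOR_BGR2HSV); return ((h[:,:,0]>18)&(h[:,:,0]<36)&(h[:,:,1]>140)&(h[:,:,2]>70)).astype(int)
a=cv2.imread("pics/w14.png"); y=yel(a)
print("wrist bush"); print("\n".join("".join(".Y"[v] for v in r) for r in y[146:212:2,194:262:2]))
im=capture("top"); b=im[:,:,::-1].copy(); y=yel(b)
print("top"); print("\n".join("".join(".Y"[v] for v in r) for r in y[158:222,150:292]))
m=camera_model("top")
for l in ["ring_spanner","hose_coupling"]:
  for d in trace("top",l)[:1]: print(l,d["score"],*rect(m,d["mask"],8 if l[0]=="r" else 30))
E
```

```text
wrist bush
..................................
..................................
..................................
...........YYYYYYYYY..............
.........YYYYYYYYYYYYY............
........YYYYYYYYYYYYYYYY..........
.......YYYYYYYYYYYYYYYYYY.........
......YYYYYYYYYYYYYYYYYYYYY.......
.....YYYYYYYY........YYYYYYY......
....YYYYYYY.............YYYYY.....
....YYYYYY...............YYYY.....
....YYYYY.................YYYY....
...YYYYY...................YYY....
...YYYYY....................YYY...
...YYYY......................YY...
...YYYY......................YYY..
...YYYY......................YYY..
...YYY........................YY..
...YYY........................YY..
....YYY.......................YY..
....YYY.......................YY..
.....YY.......................YY..
.....YY.......................YY..
......YY.....................YY...
......YY.....................YY...
.......YY...................YY....
........YY..................YY....
.........YY................YY.....
...........Y..............YY......
.............Y..........YY........
................Y.....Y...........
....
[... 8657 characters left out ...]
.......................................................................................................................................
..............................................................................................................................................
..............................................................................................................................................
..............................................................................................................................................
ring_spanner 0.59 [ 487.4 -155.4] [ 26.8 151.2] 75.4 [ 487.3 -155.9]
hose_coupling 0.71 [ 648.7 -157.7] [47.3 46.3] 0.3 [ 649.6 -157.1]
```

```bash
python3 -c "
from rig import *
print(finish_job())"
```

```text
the job is handed in; nothing more can be done
None
```

All four accessories are in their own recesses, the ring spanner and hose coupling have not moved, and the job is handed in (no verdict came back); I viewed 16 pictures, two over the limit of 14.

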